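# Clip the egg sizing gauge into its bench dock

### The arm

A 6-joint arm with a two-finger parallel gripper is mounted at the origin on the work surface. World frame = base frame: x ahead of the robot, y to its left, z up, the work surface at z = 0. Lengths are in m, angles in rad, forces in N, time in s.
With the tool pointing down it reaches from about 0.375 to 0.9 m from the base axis. Payload 3.1 kg.
Tool frame: the origin (TCP) lies between the finger pads; the fingertips stand 22 mm ahead of it and the grasp point (between the pads) lies 3 mm ahead of it; z points along the fingers, y is the direction in which the jaws open and shut (so a half turn about z gives the same grasp; the last joint's range is limited). The gripper opens to 87 mm and grips with 3 to 60 N. Pads are 19 mm wide; open, the fingers measure 117 mm over their backs; the gripper's body (75 mm by 190 mm) begins 51 mm behind the grasp point.
Start: joints at [-1.446, 0.527, 1.433, -0, 1.181, -0.178], TCP at [0.187, -0.596, 0.245] pointing down, gripper open.
Joint ranges: [-3.08, 3.08], [-0.75, 2.2], [0.22, 2.44], [-1.43, 4.57], [0, 2.65], [-2.85, 2.85]. Speed limits (rad/s): [2.79, 2.79, 3.14, 3.14, 3.14, 3.14].

### API

Orientations are given as a unit quaternion [w, x, y, z].
In Python, from plant import robot, cams, nets gives the robot as it stands.
- The arm moves only by the tool drive_tool, never from a script. Its arguments are lists of equal length, an entry for each row: "linear": the shift along the tool's x, y, z in cm, a list of three; "yaw": the turn about the tool's z in degrees; "claw": the closure, from 0 (fully open) to 1 (shut). In form: {"linear": [[dx, dy, dz], ...], "yaw": [yaw, ...], "claw": [claw, ...]}. A call has 1 to 5 rows; each row is the pose to reach, as a shift and turn from the pose commanded when the call began, along the tool's axes at that moment; what a row does not reach only later rows make up. A row lasts 1/8 s, in which the tool goes at most 62.5 mm and 10.7 degrees, less where a joint would pass 70% of its speed; a pose out of reach is approached as far as the arm can. A call with a gripper value outside its range is refused whole. The fingers move at their own pace and stop on an object; "force" is the grip in N (left out, the last holds). Time passes only in rows, so rows that repeat a pose let the fingers close. It gives the time, the measured TCP pose, the force and the opening at its end, in the units of the state.
- robot.state(): the state, without advancing time (a new reading comes with each control period).
- cams.get_image(name): name is "scene" or "top" or "wrist"; returns the picture (384x512x3 uint8, red, green, blue); there is no depth.
- cams.get_calibration(name): a dict with "mtx" (3x3 intrinsics, pixels), "extrinsics" (4x4, takes a point from camera to world coordinates); the wrist camera has in their place "hand_eye" (4x4, takes a point from camera to tool coordinates, whose origin is the TCP and whose axes are the flange's). Camera axes: x right, y down, z forward; pixel columns grow to the right and rows downward; lengths in m; the calibration is good to about 2 mm. The wrist camera is an equidistant fisheye: a pixel r from the principal point sees the ray r / f radians off the axis. A picture is of the moment at which its call begins: read the wrist's pose just before it. get_calibration takes no time and is no camera call.
- robot.finish_job(): hands the job in, once; it reports no verdict.
Trained networks look in the newest picture that a camera, given by its name, has taken for a name from the list of things; names that differ only in an ending like _2 or _b are one class to them, and where a whole thing is asked for, a point or a joint stands for the part that bears it (a point fixed in the world has none). Each returns a list of dicts, best first, with "confidence" (0 to 1); they miss things now and then, are a little off and sometimes report something else, mostly with a low value. They report only what shows in the picture. A call takes as long as a camera call.
- nets.find_in(camera, thing): "rect" ([left, top, right, bottom] in pixels, round what is visible of it).
- nets.silhouettes(camera, thing): "region" (384x512 bool, what is visible of it) and "rect" ([left, top, right, bottom] in pixels, round what is visible of it).
The state is a dict: "clock": time; "joints": joint angles; "joint_vel": joint speeds; "effort": joint torques, N m; "position": TCP position; "tcp_rot": TCP orientation; "contact_force": force on the tool from outside, world axes, zero at the start; "ft_torque": the same for the moment, N m; "gripper_width": opening from 0.0 (shut) to 1.0 (fully open).
Only numpy, scipy, OpenCV 4.12 (cv2) and the standard library are available. Lean on these libraries where they do the work, as an engineer would, in place of code of your own. Each camera call takes 0.05 s, during which the arm holds its last target. There are 200 camera calls.

### The job

Put the steel egg sizing gauge away in its green dock: bring its wire eye down over the nose of the snap hook and press gently until the eye has pushed in past the red sprung gate and the gate has snapped shut over it, then let go so that the gauge lies captive, its plate on the padded rest. Open the gate only with the eye, keep the gripper off the dock, never force the gauge against the hook, and leave the basket, thermometer and egg lifter where they are.

Things in the scene. Friction and masses are not known exactly. Their poses are not given: they have to be found in the camera images.
- gauge: Steel egg sizing gauge, loose, 0.10 to 0.19 kg, flat on the bench. Origin: centre of its underside, below the handle; z up, x towards the eye. Plate 5 mm thick, 64 wide (y), x -40 to 38, then two 10 wide tines (egg fork) on to x = -82. At +x a flat brass eye of 6 mm wire: opening 26 wide in y, x 38 to 67, closed by a straight cross bar.
- gauge_handle (a point): Middle of the gauge's black handle block, 32 mm above the gauge's underside at its origin. Block 22 mm along the gauge's x, 30 along y, from the plate to 50 above the underside: the place to grip (closing along the gauge's x holds best against tipping).
- eye_bar (a point): Middle of the eye's end cross bar (6 mm round wire along the gauge's y): 70 mm ahead of the gauge's origin in x, 3 above its underside.
- dock: Base of the dock, fixed to the bench: green plate 6 mm thick, 76 wide, x -132 to 48. Origin: on the bench below the middle of the snap hook's bowl; z up. A column carries the head (beam, padded rest, snap hook) above it. The gauge's plate goes on the -x side: stowed, the gauge's x axis lies along the dock's x axis and its origin near x = -70.
- dock_rest (a point): Nominal middle of the top of the head's black padded rest: dock x = -100, 79 mm above the bench, 72 wide (y), 20 along x. HEIGHTS ARE NOMINAL: the column is clamped by hand, so that the whole head (rest, hook, gate) sits rigidly up to 20 mm higher or lower than all heights given here; no reading shows it. All x and y are exact.
- dock_nose (a point): Nominal top of the hook's upright nose: dock x = -13, 102 mm above the bench (head up to 20 higher or lower). It must come up through the eye. Hook of 7 mm round steel in the dock's xz plane; upright shank at x = 13, its top 27 above the nose's; clear mouth between nose and shank 19 wide.
- dock_bowl (a point): Nominal place of the eye bar's centre when bottomed in the rigid bowl: dock x = 0, 86.5 mm above the bench, but up to 20 higher or lower with the head: feel for it. The gate springs back over the bar only some 2 to 4 mm before the bar bottoms; at the bottom the force climbs steeply. Over 16 N of gauge on dock is forcing.
- gate (a joint): Angle of the red gate (5 mm rod; hinge at dock x = 10, 22 mm above the nose top; end inside the nose tip at x = -8.5): 0 shut, about 0.6 straight down by the shank. Opens down and inwards: the eye's bar pressed straight down at dock x about -2, gauge level, opens it against some 3 to 5 N (0.4 rad at most there); it springs shut.
- basket: White plastic hatching basket 110 x 100 x 50, open on top, origin centre of underside. Bystander.
- thermometer: Glass dial thermometer lying flat, 64 across, 18 high, origin centre of underside. Bystander.
- lifter: Yellow rubber suction egg lifter standing on its cup, 44 across, 72 high, origin centre of underside. Bystander.

How it is judged:
On the way, in this order (a step that is already met when the one before it is completed fails the run):
1. the gauge is picked up and its eye carried over to above the hook (height (world z) of eye_bar above 0.078 m and horizontal distance between eye_bar and dock below 0.03 m), for 0.1 s.
2. the eye pushes the gate inwards (value of joint gate above 0.15 rad and contact force between gauge and dock above 0.5 N), for 0.05 s.
At the end, for the whole second after the job is handed in: Eye bar in the bowl (within 10 mm along, 12 mm across), gate shut (under 0.1 rad), gauge let go, still, level within 0.15 rad, in line with the dock within 0.35 rad, carried by dock; basket, thermometer, lifter within 20 mm of their places (x of eye_bar in the frame of dock between -0.01 and 0.01 m and y of eye_bar in the frame of dock between -0.012 and 0.012 m and value of joint gate below 0.1 rad and contact force between gauge and dock above 0.3 N and angle between gauge's own z axis and vertical below 0.15 rad and angle between the x axis of gauge and the x axis of dock, either way round below 0.35 rad and linear speed of gauge below 0.03 m/s and contact force between the fingers and gauge below 0.1 N and distance of each of basket, thermometer, lifter from where it was at the start of the episode below 0.02 m); the robot touches nothing.
It fails at once if the gauge is pressed on the dock with more than 16 N (contact force between gauge and dock above 16 N).
It fails at once if the gripper touches the dock, hook or gate (contact force between any of the fingers, the arm and dock above 1 N).
It fails at once if the basket is knocked out of its place (distance of basket from where it was at the start of the episode above 0.03 m).
It fails at once if the thermometer is knocked out of its place (distance of thermometer from where it was at the start of the episode above 0.03 m).
It fails at once if the lifter is knocked out of its place (distance of lifter from where it was at the start of the episode above 0.03 m).
It also fails if it takes over 54 s, if anything falls off the work surface, if the arm or the gripper's body presses on something with over 40 N, if the wrist force passes 120 N, or if a joint passes its speed limit or range.

## Working session

There is one attempt and no reset: what is moved stays moved. The work goes in short steps, Python scripts to look and compute and a tool call to move; the robot and the scene stay as the last step left them, time stands still between calls to the robot, and variables do not carry over. Pictures are saved under pics/ and viewed, about 8 in all and at most 12, crops included, and the job is handed in when it is done.

Besides the shell and the picture viewer there is one more tool, called after ">>>" in YAML: its name, and indented under it one key for each argument. drive_tool: Moves the arm, as the interface text tells. Its arguments: {"type":"object","properties":{"linear":{"type":"array","items":{"type":"array","items":{"type":"number"}}},"yaw":{"type":"array","items":{"type":"number"}},"claw":{"type":"array","items":{"type":"number"}},"force":{"type":"number"}},"required":["linear","yaw","claw"]}

```bash
ls; mkdir -p pics; cat > h.py <<'E'
import numpy as np, cv2
from plant import robot, cams, nets
from scipy.spatial.transform import Rotation as R
def ray(cam,u,v):
    c=cams.get_calibration(cam);K=np.array(c["mtx"]);T=np.array(c["extrinsics"])
    d=np.linalg.inv(K)@[u,v,1];return T[:3,3],T[:3,:3]@d
def plane(cam,u,v,z):
    o,d=ray(cam,u,v);return o+d*(z-o[2])/d[2]
def proj(cam,P):
    c=cams.get_calibration(cam);K=np.array(c["mtx"]);T=np.array(c["extrinsics"])
    p=K@(T[:3,:3].T@(np.array(P)-T[:3,3]));return p[:2]/p[2]
E
python3 - <<'E'
from h import *
s=robot.state();print(s)
a=cams.get_image("scene");b=cams.get_image("top")
for c in("scene","top"):
    print(c,{k:np.round(v,3).tolist() for k,v in cams.get_calibration(c).items()})
    for t in("gauge","dock","gate","basket","thermometer","lifter","gauge_handle"):
        print(t,[(np.round(r["rect"]),round(r["confidence"],2)) for r in nets.find_in(c,t)[:2]])
cv2.imwrite("pics/1.png",cv2.resize(a[:,:,::-1],(800,600)));cv2.imwrite("pics/2.png",cv2.resize(b[:,:,::-1],(800,600)))
E
```

```text
pics
{'clock': 0.0, 'joints': array([-1.44551794e+00,  5.28469175e-01,  1.43392494e+00, -1.81492206e-05,
        1.18136056e+00, -1.78450925e-01]), 'joint_vel': array([-0.00013085, -0.00046045,  0.00165337,  0.00058513,  0.00100851,
        0.00318169]), 'effort': array([ 4.59948969e-04, -4.40047181e+01, -1.76592779e+01,  6.34660106e-02,
        5.83301182e-02, -1.61923131e-04]), 'position': array([ 0.18689074, -0.5956804 ,  0.24356252]), 'tcp_rot': array([-1.08085348e-03,  9.88489608e-01,  1.51284914e-01,  2.03482632e-05]), 'contact_force': array([ 0.39045281, -0.09924736,  0.13525595]), 'ft_torque': array([0.05175705, 0.01809375, 0.01974812]), 'gripper_width': 0.9985625525198695}
scene {'mtx': [[427.956, 0.0, 255.887], [0.0, 427.956, 188.959], [0.0, 0.0, 1.0]], 'extrinsics': [[0.408, 0.549, -0.729, 1.359], [0.913, -0.236, 0.332, -0.293], [0.01, -0.801, -0.598, 0.678], [0.0, 0.0, 0.0, 1.0]]}
gauge [(array([272., 171., 326., 201.]), 0.88)]
dock [(array([116., 173., 192., 228.]), 0.92)]
gate []
basket [(array([310., 199., 376., 254.]), 0.8)]
thermometer [(array([256., 241., 282., 267.]), 0.79)]
lifter [(array([164., 255., 184., 290.]), 0.69)]
gauge_handle [(array([274., 169., 327., 203.]), 0.7)]
top {'mtx': [[474.297, 0.0, 254.551], [0.0, 474.297, 190.036], [0.0, 0.0, 1.0]], 'extrinsics': [[0.023, -0.995, 0.096, 0.521], [-0.999, -0.021, 0.026, 0.02], [-0.024, -0.097, -0.995, 1.159], [0.0, 0.0, 0.0, 1.0]]}
gauge [(array([164., 202., 225., 227.]), 0.77), (array([351., 125., 370., 147.]), 0.23)]
dock [(array([304., 209., 388., 262.]), 0.67)]
gate [(array([165., 195., 224., 227.]), 0.57)]
basket [(array([166., 102., 220., 161.]), 0.66), (array([307., 211., 389., 263.]), 0.32)]
thermometer [(array([255., 125., 283., 148.]), 0.75)]
lifter [(array([350., 128., 371., 149.]), 0.87)]
gauge_handle [(array([160., 198., 230., 226.]), 0.96)]
```

View pics/1.png

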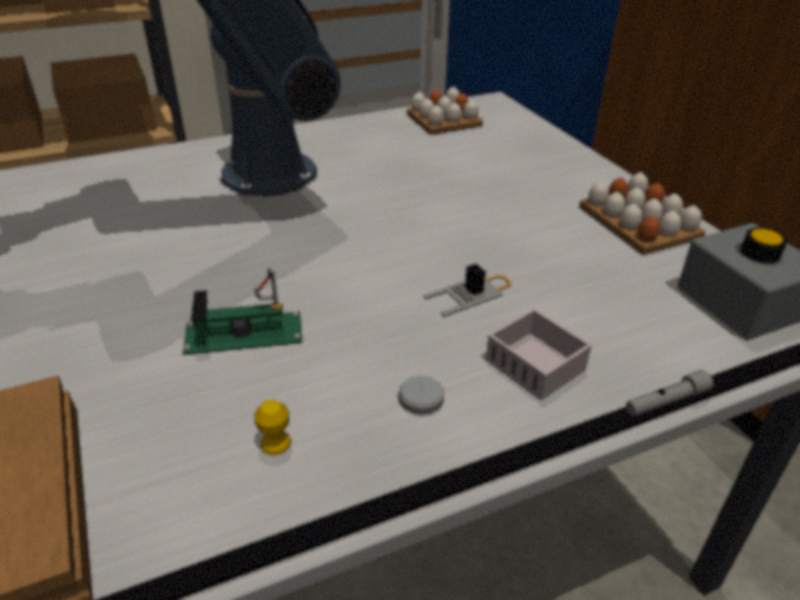

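View pics/2.png

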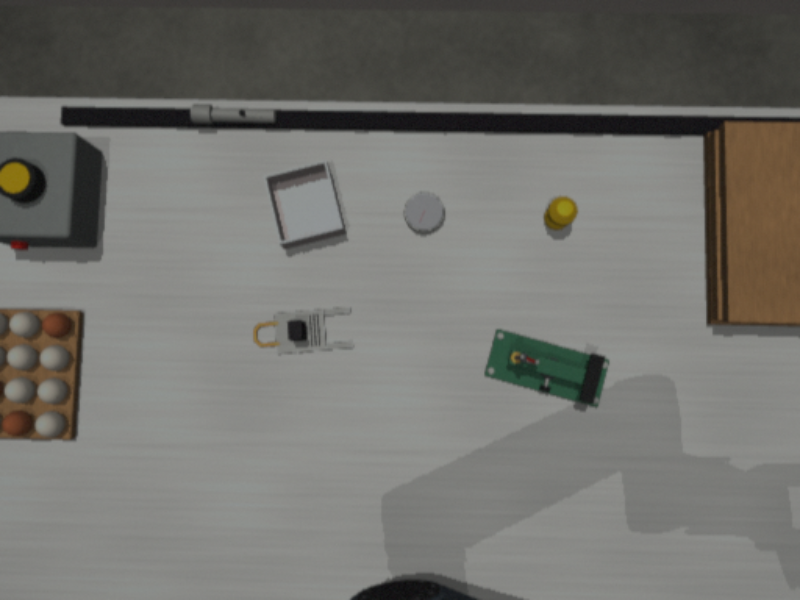

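The top view (800×600 pixels) shows the gauge at about (297,331) with its eye to the left at (257,335). The dock is at about (547,368), with its hook at the left end (515,357) and its black rest at the right. The dock's +x points left, much the same way as the gauge's. Next I'll work out their poses.

```bash
python3 - <<'E'
from h import *
b=cams.get_image("top")
hsv=cv2.cvtColor(b,cv2.COLOR_RGB2HSV)
m=cv2.inRange(hsv,(40,80,30),(90,255,255))
n,l,st,_=cv2.connectedComponentsWithStats(m);i=1+st[1:,4].argmax();pts=np.argwhere(l==i)[:,::-1].astype(float)
r0=nets.silhouettes("top","dock")[0]; pts2=np.argwhere(r0["region"])[:,::-1].astype(float)
for p in(pts,):
    w=np.array([plane("top",u,v,.006)[:2] for u,v in p]).astype(np.float32)
    print("dock rect",cv2.minAreaRect(w), cv2.boxPoints(cv2.minAreaRect(w)).round(4).tolist())
g=nets.silhouettes("top","gauge")[0];p=np.argwhere(g["region"])[:,::-1]
w=np.array([plane("top",u,v,.004)[:2] for u,v in p]).astype(np.float32)
print("gauge",cv2.minAreaRect(w),w.mean(0))
for u,v in((255,335),(297,331)):print(plane("top",u/1.5625,v/1.5625,.003 if u==255 else .05))
print(robot.state()["position"])
h=cams.get_calibration("wrist");print(h)
E
```

```text
dock rect ((0.531941294670105, -0.16836261749267578), (0.1487414389848709, 0.07199890911579132), 75.62596893310547) [[0.47859999537467957, -0.23149999976158142], [0.5483999848365784, -0.2493000030517578], [0.5853000283241272, -0.10530000180006027], [0.515500009059906, -0.08739999681711197]]
gauge ((0.574099063873291, 0.19976092875003815), (0.06674173474311829, 0.15053583681583405), 6.187278747558594) [0.57508045 0.19728671]
[0.56828887 0.27183865 0.003     ]
[0.57376709 0.19847977 0.05      ]
[ 0.18700631 -0.59633668  0.24455999]
{'mtx': array([[297.31863964,   0.        , 254.87420011],
       [  0.        , 297.31863964, 192.16541983],
       [  0.        ,   0.        ,   1.        ]]), 'hand_eye': array([[ 8.26147161e-04, -9.67547038e-01, -2.52689626e-01,
         6.94427693e-02],
       [ 9.99999642e-01,  7.53193249e-04,  3.85441104e-04,
         1.27412611e-04],
       [-1.82608278e-04, -2.52689854e-01,  9.67547314e-01,
        -1.40245218e-01],
       [ 0.00000000e+00,  0.00000000e+00,  0.00000000e+00,
         1.00000000e+00]])}
```

```bash
cat >> h.py <<'E'
def pose():
    s=robot.state();return np.array(s["position"]),R.from_quat(np.array(s["tcp_rot"])[[1,2,3,0]])
def go(x,y,z,ydir):   # ydir: world angle (deg) of tool y wanted (mod 180)
    p,r=pose();d=r.inv().apply(np.array([x,y,z])-p)*100
    ty=r.as_matrix()[:,1];a=np.degrees(np.arctan2(ty[1],ty[0]))
    print("shift cm",d.round(2),"yaw",round(-((ydir-a+90)%180-90),2),"p",p.round(4),"tilt",r.as_matrix()[:,2].round(4))
def wplane(u,v,z):
    c=cams.get_calibration("wrist");K=np.array(c["mtx"]);H=np.array(c["hand_eye"]);p,r=pose()
    x=np.array([(u-K[0,2])/K[0,0],(v-K[1,2])/K[1,1]]);t=np.hypot(*x)
    d=np.append(x/max(t,1e-9)*np.sin(t),np.cos(t));d=r.apply(H[:3,:3]@d);o=p+r.apply(H[:3,3])
    return o+d*(z-o[2])/d[2]
def wproj(P):
    c=cams.get_calibration("wrist");K=np.array(c["mtx"]);H=np.array(c["hand_eye"]);p,r=pose()
    q=H[:3,:3].T@(r.inv().apply(np.array(P)-p)-H[:3,3]);t=np.arctan2(np.hypot(*q[:2]),q[2])
    return K[:2,2]+K[0,0]*t*q[:2]/np.hypot(*q[:2])
E
python3 -c "
from h import *
go(.53,-.17,.20,75.6)"
```

```text
shift cm [ 45.48 -30.42   4.46] yaw 31.81 p [ 0.187  -0.5963  0.2446] tilt [ 0.  0. -1.]
```

>>> drive_tool:
  linear:
    - [5,-3.3,0.5]
    - [10,-6.7,1]
    - [15,-10,1.5]
    - [20,-13.4,2]
    - [25,-16.7,2.5]
  yaw: [6,12,18,25,31.8]
  claw: [0,0,0,0,0]

```text
clock: 1.58
position: [0.3767, -0.3609, 0.2197]
tcp_rot: [0.0, 0.992, -0.127, 0.0]
contact_force: [1.2, -0.3, -0.2]
gripper_width: 1.003
```

```bash
python3 -c "
from h import *
go(.53,-.17,.20,75.6)"
```

```text
shift cm [ 10.01 -22.34   1.96] yaw -0.25 p [ 0.3767 -0.3609  0.2197] tilt [ 6.e-04 -7.e-04 -1.e+00]
```

>>> drive_tool:
  linear:
    - [2.5,-5.5,0.5]
    - [5,-11,1]
    - [7.5,-16.7,1.5]
    - [10,-22.3,2]
    - [10,-22.3,2]
  yaw: [0,0,0,0,0]
  claw: [0,0,0,0,0]

```text
clock: 2.2
position: [0.5298, -0.1673, 0.1993]
tcp_rot: [-0.0, 0.993, -0.122, 0.0]
contact_force: [-1.0, 0.1, 0.4]
gripper_width: 0.998
```

```bash
python3 - <<'E'
from h import *
print(pose()[0])
a=cams.get_image("wrist");cv2.imwrite("pics/3raw.png",a[:,:,::-1])
o=cv2.resize(a[:,:,::-1],(768,576),interpolation=cv2.INTER_CUBIC)
R0=np.array([.248,.969]);N=np.array([-.969,.248]);O=np.array([.5385,-.1429])
for x,y,z,c in [(48,38,6,(0,0,255)),(48,-38,6,(0,0,255)),(-132,38,6,(0,0,255)),(-132,-38,6,(0,0,255)),(-13,0,102,(255,0,0)),(13,0,129,(255,0,255)),(-100,36,79,(0,255,255)),(-100,-36,79,(0,255,255))]:
    P=np.append(O+(x*R0+y*N)/1000,z/1000);q=wproj(P);print(x,y,z,q.round(1));cv2.circle(o,tuple((q*1.5).astype(int)),3,c,1)
cv2.imwrite("pics/3.png",o)
E
```

```text
[ 0.52982371 -0.16734913  0.19929965]
48 38 6 [191.1 205.9]
48 -38 6 [188.4 142. ]
-132 38 6 [340.8 206.4]
-132 -38 6 [345.1 143.5]
-13 0 102 [237.  197.2]
13 0 129 [200.5 206.7]
-100 36 79 [329.9 227.1]
-100 -36 79 [335.1 152.1]
```

View pics/3.png

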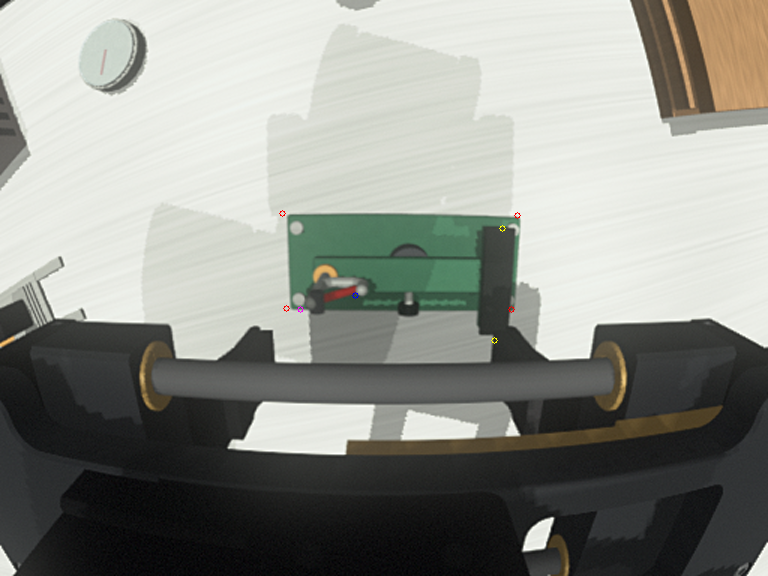

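The overlay shows the dock corners at (288,214), (520,221), (517,310) and (291,309), and the rest top at (483–515, 227–334). The nose is at (363,288) and the shank top at about (316,293). I'll take one enlarged crop to get exact pixels.

```bash
python3 - <<'E'
import cv2
a=cv2.imread("pics/3raw.png")[135:235,185:355]
a=cv2.convertScaleAbs(a,alpha=1.5,beta=20)
cv2.imwrite("pics/4.png",cv2.resize(a,None,fx=4.7,fy=4.7,interpolation=cv2.INTER_CUBIC))
E
```

```text
(no output)
```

View pics/4.png

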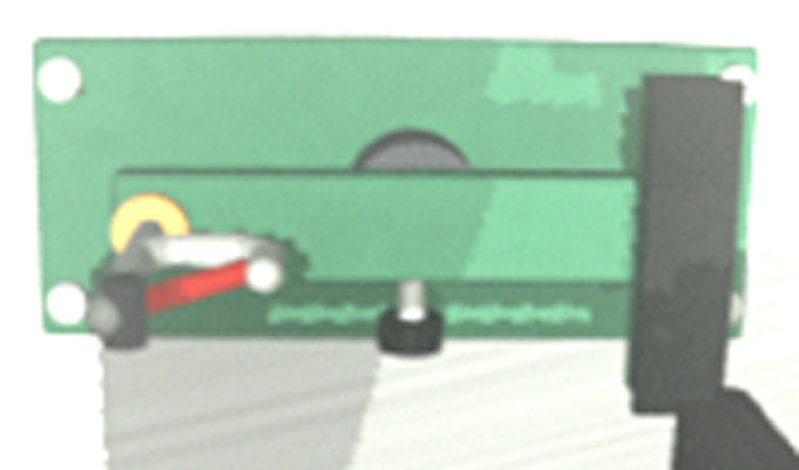

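The crop shows plate corners at (35,40), (757,50), (740,336) and (45,331). The rest top corners are at (643,75), (743,82), (722,410) and (632,412), the nose top at (264,273) and the shank top at (105,315). Now I'll fit the dock pose and head height.

```bash
python3 - <<'E'
from h import *
from scipy.optimize import least_squares
D=[(48,-38,6,35,40),(-132,-38,6,757,50),(48,38,6,45,331),(-132,38,6,740,336),(-90,-36,79,643,75),(-110,-36,79,743,82),(-110,36,79,722,410),(-90,36,79,632,412),(-13,0,102,264,273),(13,0,129,105,315)]
def res(q,D=D):
    c,s=np.cos(q[2]),np.sin(q[2]);e=[]
    for x,y,z,u,v in D:
        x,y=x/1000,y/1000;P=[q[0]+c*x-s*y,q[1]+s*x+c*y,(z if z==6 else z+1000*q[3])/1000]
        e+=list(wproj(P)-[185+u/4.7,135+v/4.7])
    return np.array(e)
for n,DD in(("all",D),("noshank",D[:9]),("corners",D[:4]),("head",D[4:9])):
    q0=[.5385,-.1429,np.radians(75.6),0]
    r=least_squares(res,q0,args=(DD,),x_scale=[.01,.01,.1,.01]);print(n,r.x.round(4),np.degrees(r.x[2]).round(2),r.fun.reshape(-1,2).round(1).tolist())
print(robot.state()["contact_force"]);go(.5738,.1985,.16,95)
E
```

```text
all [ 0.5367 -0.1453  1.319  -0.0166] 75.57 [[-1.6, -0.6], [1.3, -0.9], [-1.1, 1.4], [0.4, 0.9], [1.5, 0.2], [0.1, -0.7], [-0.7, 0.0], [-0.5, -0.2], [0.1, 0.4], [0.2, -0.1]]
noshank [ 0.5366 -0.1454  1.3186 -0.0169] 75.55 [[-1.5, -0.6], [1.3, -0.9], [-1.1, 1.4], [0.4, 1.0], [1.5, 0.2], [0.1, -0.7], [-0.8, -0.1], [-0.5, -0.3], [0.2, 0.3]]
corners [ 0.5368 -0.1457  1.3169  0.    ] 75.46 [[-1.2, -0.9], [1.6, -0.9], [-0.9, 1.1], [0.6, 1.0]]
head [ 0.5363 -0.1451  1.3233 -0.0168] 75.82 [[1.2, 0.2], [-0.2, -0.8], [-0.7, -0.1], [-0.5, -0.2], [0.0, 0.7]]
[-0.01860004  0.17484957 -0.10823844]
shift cm [ -4.6  -36.76   3.93] yaw -19.13 p [ 0.5287 -0.1692  0.1994] tilt [-3.e-04 -2.e-04 -1.e+00]
```

>>> drive_tool:
  linear:
    - [-0.7,-6,0]
    - [-1.5,-12,0]
    - [-2.2,-18,0]
    - [-3,-24,1]
    - [-3.7,-30,2]
  yaw: [-4,-8,-12,-16,-19.1]
  claw: [0,0,0,0,0]

```text
clock: 2.88
position: [0.5671, 0.1285, 0.1798]
tcp_rot: [0.0, 0.999, 0.041, 0.001]
contact_force: [0.9, -0.2, 0.6]
gripper_width: 1.003
```

```bash
python3 -c "
from h import *
go(.5738,.1985,.16,95)"
```

```text
shift cm [ 1.24 -6.93  1.98] yaw -0.34 p [0.5671 0.1285 0.1798] tilt [ 1.1e-03 -6.0e-04 -1.0e+00]
```

>>> drive_tool:
  linear:
    - [0.6,-5,1]
    - [1.2,-6.9,2]
    - [1.2,-6.9,2]
  yaw: [0,0,0]
  claw: [0,0,0]

```text
clock: 3.25
position: [0.5728, 0.1977, 0.1587]
tcp_rot: [0.0, 0.999, 0.041, -0.001]
contact_force: [0.2, -0.9, 0.2]
gripper_width: 1.001
```

```bash
python3 - <<'E'
from h import *
print(pose()[0])
a=cams.get_image("wrist");cv2.imwrite("pics/5raw.png",a[:,:,::-1])
cv2.imwrite("pics/5.png",cv2.resize(a[90:310,100:400,::-1],None,fx=2.6,fy=2.6,interpolation=cv2.INTER_CUBIC))
for t in("gauge","gauge_handle","eye_bar"):print(t,[(np.round(r["rect"]),round(r["confidence"],2)) for r in nets.find_in("wrist",t)[:2]])
E
```

```text
[0.5728135  0.19773916 0.15872663]
gauge [(array([184., 150., 330., 216.]), 0.88)]
gauge_handle [(array([181., 150., 331., 214.]), 0.72), (array([222.,   0., 343.,  52.]), 0.15)]
eye_bar [(array([182., 146., 333., 214.]), 0.66)]
```

View pics/5.png

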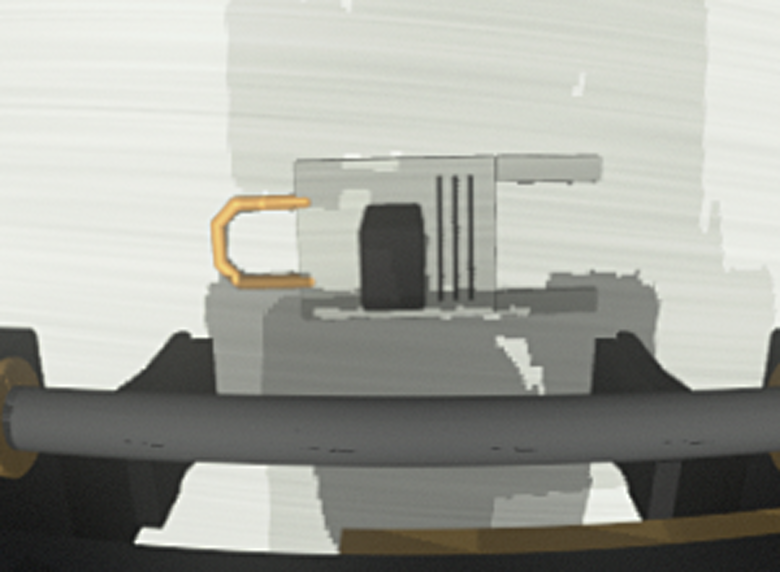

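The gauge shows plate corners at (296,160), (495,156) and (302,318), tine ends at x≈600, the eye bar at (219,240) and the handle's top front edge at (362–424, 308). Now I'll fit its pose.

```bash
python3 - <<'E'
from h import *
from scipy.optimize import least_squares
D=[(38,-32,5,296,160),(-40,-32,5,495,156),(38,32,5,302,318),(-82,-32,5,601,155),(-82,32,5,596,311),(70,0,3,219,240),(11,15,50,362,309),(-11,15,50,424,309)]
def res(q,D=D):
    c,s=np.cos(q[2]),np.sin(q[2]);e=[]
    for x,y,z,u,v in D:
        x,y=x/1000,y/1000
        e+=list(wproj([q[0]+c*x-s*y,q[1]+s*x+c*y,z/1000])-[100+u/2.6,90+v/2.6])
    return np.array(e)
r=least_squares(res,[.5738,.1985,np.radians(95)],x_scale=[.01,.01,.1]);print(r.x.round(4),np.degrees(r.x[2]).round(2),r.fun.reshape(-1,2).round(1).tolist())
go(r.x[0],r.x[1],.031,np.degrees(r.x[2]))
E
```

```text
[0.5767 0.2    1.6696] 95.66 [[-0.9, -0.3], [0.4, -0.3], [-0.2, -0.4], [0.3, 0.1], [-0.2, 0.1], [0.3, 0.2], [-0.4, 0.5], [0.6, 0.1]]
shift cm [ 0.36 -0.34 12.9 ] yaw -1.1 p [0.5734 0.1964 0.16  ] tilt [ 4.e-04 -4.e-04 -1.e+00]
```

>>> drive_tool:
  linear:
    - [0.35,-0.35,4]
    - [0.35,-0.35,8]
    - [0.35,-0.35,11]
    - [0.35,-0.35,12.6]
    - [0.35,-0.35,12.6]
  yaw: [-1.1,-1.1,-1.1,-1.1,-1.1]
  claw: [0,0,0,0.2,0.4]
  force: 40

```text
clock: 4.08
position: [0.5759, 0.2013, 0.033]
tcp_rot: [0.0, 0.999, 0.05, -0.001]
contact_force: [-0.2, 0.0, 0.5]
gripper_width: 0.857
```

>>> drive_tool:
  linear:
    - [0,0,0]
    - [0,0,0]
    - [0,0,0]
    - [0,0,0]
    - [0,0,0]
  yaw: [0,0,0,0,0]
  claw: [0.7,1,1,1,1]
  force: 40

```text
clock: 4.7
position: [0.5761, 0.2023, 0.0337]
tcp_rot: [-0.0, 0.999, 0.051, 0.0]
contact_force: [0.2, -0.2, -0.7]
gripper_width: 0.286
```

```bash
python3 -c "
from h import *
s=robot.state();print(s['clock'],s['gripper_width'],s['contact_force']);go(.5767,.2,.16,95.66)"
```

```text
4.7 0.28621171858966343 [ 0.17864121 -0.2045837  -0.71896683]
shift cm [  0.03   0.24 -12.63] yaw 0.15 p [0.5761 0.2023 0.0337] tilt [ 2.e-04  0.e+00 -1.e+00]
```

>>> drive_tool:
  linear:
    - [0,0,0]
    - [0,0,0]
    - [0,0,0]
    - [0,0,0]
  yaw: [0,0,0,0]
  claw: [1,1,1,1]
  force: 45

```text
clock: 5.2
position: [0.5761, 0.2023, 0.0336]
tcp_rot: [-0.0, 0.999, 0.051, 0.0]
contact_force: [-0.3, -0.6, 2.4]
gripper_width: 0.251
```

>>> drive_tool:
  linear:
    - [0,0,-3]
    - [0,0,-7]
    - [0,0,-11]
    - [0,0,-13]
    - [0,0,-13]
  yaw: [0,0,0,0,0]
  claw: [1,1,1,1,1]

```text
clock: 5.82
position: [0.5771, 0.2024, 0.1649]
tcp_rot: [-0.0, 0.999, 0.051, 0.002]
contact_force: [0.2, -0.9, -1.2]
gripper_width: 0.249
```

```bash
python3 - <<'E'
from h import *
s=robot.state();print(s["clock"],s["gripper_width"],s["contact_force"])
a=cams.get_image("wrist");cv2.imwrite("pics/6raw.png",a[:,:,::-1])
cv2.imwrite("pics/6.png",cv2.resize(a[90:310,100:400,::-1],None,fx=2.6,fy=2.6,interpolation=cv2.INTER_CUBIC))
p,r=pose();ty=r.as_matrix()[:,1];tx=r.as_matrix()[:,0]
print(p)
for x in(70,):print(wproj(p-ty*x/1000+np.array([0,0,-.0306+.003])))
E
```

```text
5.825 0.2486152528048263 [ 0.18922332 -0.8939558  -1.20179978]
[0.57599846 0.20220452 0.16347576]
[145.05782308 230.95446659]
```

View pics/6.png

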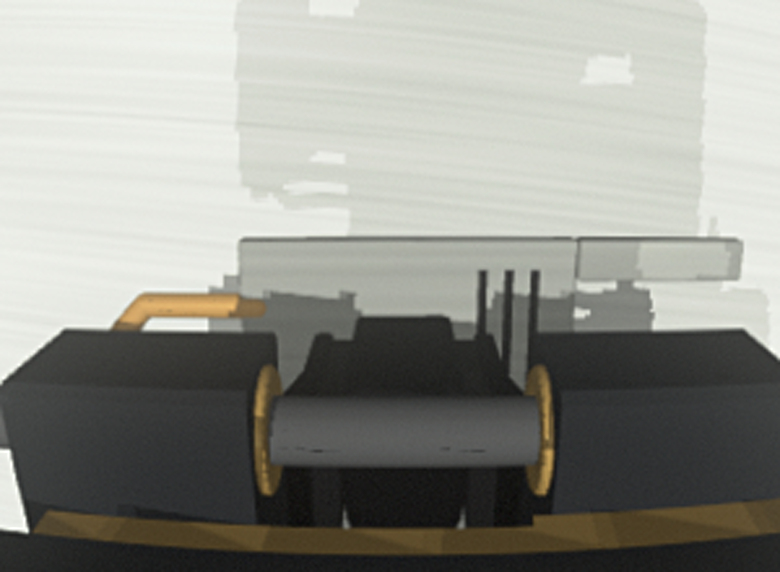

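The gauge hangs level and square. Its plate's far edge runs (240,238)–(577,238) and the tine end is at (741,239). Next: the in-hand offset and the move to the dock.

```bash
python3 - <<'E'
from h import *
from scipy.optimize import least_squares
p,r=pose();M=r.as_matrix()
D=[(38,-32,5,240,238),(-40,-32,5,577,238),(-82,-32,5,741,239)]
def res(q):
    e=[]
    for x,y,z,u,v in D:   # gauge x = -tool y, gauge y = -tool x
        a=q[2];X=x*np.cos(a)-y*np.sin(a)+q[0];Y=x*np.sin(a)+y*np.cos(a)+q[1]
        e+=list(wproj(p-M[:,1]*X/1000-M[:,0]*Y/1000-M[:,2]*(z-33.6)/1000)-[100+u/2.6,90+v/2.6])
    return np.array(e)
f=least_squares(res,[0,0,0]);print("gauge in hand x,y mm, yaw",f.x,f.fun.round(1))
c=np.array([np.cos(np.radians(75.6)),np.sin(np.radians(75.6))]);t=np.array([.5367,-.1454])-.072*c;print(t)
go(t[0],t[1],.20,75.6)
E
```

```text
gauge in hand x,y mm, yaw [-0.076818    0.17643617  0.0013229 ] [-1.8  0.1  0.5  0.   1.5  0.1]
[ 0.51879433 -0.21513799]
shift cm [-9.91 40.94 -3.66] yaw 20.2 p [0.576  0.2022 0.1635] tilt [ 3.e-04  1.e-04 -1.e+00]
```

>>> drive_tool:
  linear:
    - [-1.2,5,-2]
    - [-2.5,10,-3.6]
    - [-3.9,16,-3.6]
    - [-5.3,22,-3.6]
    - [-6.8,28,-3.6]
  yaw: [4,8,12,16,20.2]
  claw: [1,1,1,1,1]

```text
clock: 6.5
position: [0.5355, -0.0847, 0.1978]
tcp_rot: [-0.0, 0.992, -0.126, -0.002]
contact_force: [0.4, -0.5, -1.0]
gripper_width: 0.247
```

```bash
python3 -c "
from h import *
go(.5188,-.2151,.18,75.6)"
```

```text
shift cm [ 1.66 13.04  1.77] yaw -0.12 p [ 0.5355 -0.0847  0.1978] tilt [-0.0029  0.0012 -1.    ]
```

>>> drive_tool:
  linear:
    - [0.7,5,0]
    - [1.3,9.5,0]
    - [1.66,12.5,0]
    - [1.66,13,1]
    - [1.66,13,1.5]
  yaw: [0,0,0,0,0]
  claw: [1,1,1,1,1]

```text
clock: 7.12
position: [0.5192, -0.2122, 0.1823]
tcp_rot: [-0.001, 0.992, -0.126, -0.002]
contact_force: [-0.2, 1.0, -1.8]
gripper_width: 0.25
```

```bash
python3 - <<'E'
from h import *
s=robot.state();print(s["clock"],s["contact_force"]);go(.5188,-.2151,.13,75.6)
a=cams.get_image("scene");b=cams.get_image("top")
A=cv2.resize(a[130:240,100:210,::-1],(400,400),interpolation=cv2.INTER_CUBIC);B=cv2.resize(b[190:280,290:400,::-1],(400,327),interpolation=cv2.INTER_CUBIC)
B=cv2.copyMakeBorder(B,0,73,0,0,0);cv2.imwrite("pics/7.png",np.hstack([A,B]))
p,r=pose();M=r.as_matrix();e=p-M[:,1]*.07+[0,0,-.0306]
print("bar",e,"scene px in crop",(proj("scene",e)-[100,130])*400/110,"top",(proj("top",e)-[290,190])*400/110)
c=np.cos(np.radians(75.6));s=np.sin(np.radians(75.6))
for x,z in((-13,.102-.017),(13,.129-.017)):
    P=[.5367+c*x/1e3,-.1454+s*x/1e3,z];print(x,(proj("scene",P)-[100,130])*400/110,(proj("top",P)-[290,190])*400/110)
E
```

```text
7.125 [-0.23226154  1.02123508 -1.75649925]
shift cm [0.05 0.3  5.23] yaw -0.04 p [ 0.5192 -0.2122  0.1823] tilt [-0.0037  0.003  -1.    ]
bar [ 0.53684764 -0.14353049  0.15230279] scene px in crop [237.20172682 107.62724558] top [194.54063912 147.04326765]
-13 [225.94259318 197.87344304] [200.26237994 154.36354891]
13 [262.39362455 159.8575637 ] [165.79517508 142.29398643]
```

View pics/7.png

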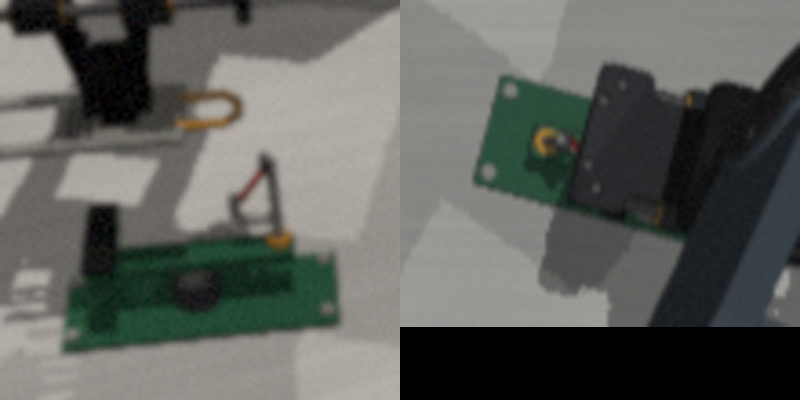

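The bar shows at (240,105) against a predicted (237,108). The shank top is at (266,157) against (262,160), the same offset, so the alignment and a head height of about −17 mm both hold. Going down carefully.

>>> drive_tool:
  linear:
    - [0,0,0.5]
    - [0,0,1.3]
    - [0,0,2.2]
    - [0,0,2.5]
    - [0,0,2.5]
  yaw: [0,0,0,0,0]
  claw: [1,1,1,1,1]

```text
clock: 7.85
position: [0.5204, -0.2132, 0.1592]
tcp_rot: [-0.0, 0.992, -0.125, -0.0]
contact_force: [0.6, 1.1, -1.8]
gripper_width: 0.247
```

```bash
cat > st.py <<'E'
from h import *
s=robot.state();p,r=pose();M=r.as_matrix();e=p-M[:,1]*.07+[0,0,-.0306]
a=np.radians(75.6);c=np.array([np.cos(a),np.sin(a)]);n=np.array([-c[1],c[0]])
d=(e[:2]-[.5367,-.1454])*1000;F=np.array(s["contact_force"])
print("t",s["clock"],"bar dock x,y mm",(d@c).round(2),(d@n).round(2),"z",(e[2]*1000).round(2),"F dock",(F[:2]@c).round(2),(F[:2]@n).round(2),F[2].round(2),"T",np.round(s["ft_torque"],2),"yaw",np.degrees(np.arctan2(-M[1,1],-M[0,1])).round(2),"w",round(s["gripper_width"],3))
E
python3 st.py
```

```text
t 7.85 bar dock x,y mm 0.32 -1.07 z 128.59 F dock 1.21 -0.26 -1.8 T [0.09 0.02 0.02] yaw 75.6 w 0.247
```

>>> drive_tool:
  linear:
    - [-0.1,0.2,0.4]
    - [-0.1,0.2,0.9]
    - [-0.1,0.2,1.3]
    - [-0.1,0.2,1.5]
    - [-0.1,0.2,1.5]
  yaw: [0,0,0,0,0]
  claw: [1,1,1,1,1]

```text
clock: 8.48
position: [0.519, -0.2149, 0.1443]
tcp_rot: [-0.0, 0.992, -0.125, -0.0]
contact_force: [-0.5, -0.6, -1.6]
gripper_width: 0.249
```

```bash
python3 st.py
```

```text
t 8.475 bar dock x,y mm -1.68 -0.14 z 113.76 F dock -0.68 0.39 -1.6 T [0.05 0.03 0.01] yaw 75.6 w 0.249
```

>>> drive_tool:
  linear:
    - [0,0,0.2]
    - [0,0,0.4]
    - [0,0,0.6]
    - [0,0,0.7]
    - [0,0,0.7]
  yaw: [0,0,0,0,0]
  claw: [1,1,1,1,1]

```text
clock: 9.1
position: [0.519, -0.2149, 0.1374]
tcp_rot: [-0.0, 0.992, -0.125, -0.0]
contact_force: [-0.5, -0.7, -1.0]
gripper_width: 0.252
```

```bash
python3 st.py
```

```text
t 9.1 bar dock x,y mm -1.73 -0.17 z 106.85 F dock -0.81 0.36 -1.04 T [0.02 0.07 0.04] yaw 75.61 w 0.252
```

>>> drive_tool:
  linear:
    - [0,0,0.1]
    - [0,0,0.2]
    - [0,0,0.3]
    - [0,0,0.3]
  yaw: [0,0,0,0]
  claw: [1,1,1,1]

```text
clock: 9.6
position: [0.519, -0.2149, 0.1344]
tcp_rot: [-0.0, 0.992, -0.125, -0.0]
contact_force: [-0.2, 0.1, -2.0]
gripper_width: 0.251
```

```bash
python3 st.py
```

```text
t 9.6 bar dock x,y mm -1.69 -0.17 z 103.86 F dock 0.07 0.27 -2.03 T [ 0.02 -0.02 -0.02] yaw 75.61 w 0.251
```

>>> drive_tool:
  linear:
    - [0,0,0.1]
    - [0,0,0.2]
    - [0,0,0.3]
    - [0,0,0.3]
  yaw: [0,0,0,0]
  claw: [1,1,1,1]

```text
clock: 10.1
position: [0.519, -0.2149, 0.1314]
tcp_rot: [-0.0, 0.992, -0.125, -0.0]
contact_force: [-0.6, 0.7, -0.1]
gripper_width: 0.249
```

```bash
python3 st.py
```

```text
t 10.1 bar dock x,y mm -1.69 -0.16 z 100.84 F dock 0.57 0.73 -0.1 T [ 0.07  0.07 -0.04] yaw 75.61 w 0.249
```

>>> drive_tool:
  linear:
    - [0,0,0.1]
    - [0,0,0.2]
    - [0,0,0.2]
  yaw: [0,0,0]
  claw: [1,1,1]

```text
clock: 10.48
position: [0.519, -0.2149, 0.1294]
tcp_rot: [-0.0, 0.992, -0.125, -0.0]
contact_force: [-0.0, -0.2, -1.7]
gripper_width: 0.25
```

```bash
python3 st.py
```

```text
t 10.475 bar dock x,y mm -1.69 -0.16 z 98.85 F dock -0.25 -0.03 -1.66 T [0.05 0.04 0.01] yaw 75.61 w 0.25
```

>>> drive_tool:
  linear:
    - [0,0,0.1]
    - [0,0,0.2]
    - [0,0,0.2]
  yaw: [0,0,0]
  claw: [1,1,1]

```text
clock: 10.85
position: [0.5191, -0.215, 0.1275]
tcp_rot: [0.0, 0.992, -0.125, -0.0]
contact_force: [-0.1, 0.1, -1.3]
gripper_width: 0.251
```

```bash
python3 st.py
```

```text
t 10.85 bar dock x,y mm -1.77 -0.23 z 96.88 F dock 0.12 0.13 -1.33 T [ 0.06  0.02 -0.  ] yaw 75.6 w 0.251
```

>>> drive_tool:
  linear:
    - [0,0,0.1]
    - [0,0,0.2]
    - [0,0,0.2]
  yaw: [0,0,0]
  claw: [1,1,1]

```text
clock: 11.22
position: [0.5194, -0.2156, 0.1259]
tcp_rot: [0.001, 0.992, -0.125, 0.001]
contact_force: [0.2, -2.5, 1.8]
gripper_width: 0.252
```

```bash
python3 st.py
```

```text
t 11.225 bar dock x,y mm -2.25 -0.71 z 95.22 F dock -2.37 -0.82 1.82 T [-0.13  0.13  0.05] yaw 75.61 w 0.252
```

>>> drive_tool:
  linear:
    - [0,0,0.1]
    - [0,0,0.2]
    - [0,0,0.3]
    - [0,0,0.3]
  yaw: [0,0,0,0]
  claw: [1,1,1,1]

```text
clock: 11.72
position: [0.5192, -0.2152, 0.1224]
tcp_rot: [0.0, 0.992, -0.125, 0.0]
contact_force: [-0.7, -2.3, 1.4]
gripper_width: 0.247
```

```bash
python3 st.py
```

```text
t 11.725 bar dock x,y mm -1.92 -0.37 z 91.81 F dock -2.43 0.07 1.41 T [-0.2  -0.03 -0.12] yaw 75.61 w 0.247
```

>>> drive_tool:
  linear:
    - [0,0,0.1]
    - [0,0,0.2]
    - [0,0,0.3]
    - [0,0,0.3]
  yaw: [0,0,0,0]
  claw: [1,1,1,1]

```text
clock: 12.22
position: [0.5189, -0.215, 0.1193]
tcp_rot: [0.0, 0.992, -0.125, -0.0]
contact_force: [-1.3, -2.0, 0.1]
gripper_width: 0.248
```

```bash
python3 st.py
```

```text
t 12.225 bar dock x,y mm -1.84 -0.08 z 88.72 F dock -2.26 0.79 0.09 T [-0.28  0.09 -0.02] yaw 75.62 w 0.248
```

>>> drive_tool:
  linear:
    - [0,0,0.1]
    - [0,0,0.2]
    - [0,0,0.3]
    - [0,0,0.4]
    - [0,0,0.4]
  yaw: [0,0,0,0,0]
  claw: [1,1,1,1,1]

```text
clock: 12.85
position: [0.519, -0.2151, 0.1153]
tcp_rot: [0.0, 0.992, -0.125, -0.0]
contact_force: [-0.7, -2.2, 0.2]
gripper_width: 0.25
```

```bash
python3 st.py
```

```text
t 12.85 bar dock x,y mm -1.88 -0.2 z 84.71 F dock -2.32 0.16 0.2 T [-0.37  0.1   0.01] yaw 75.62 w 0.25
```

>>> drive_tool:
  linear:
    - [0,0,0.1]
    - [0,0,0.2]
    - [0,0,0.3]
    - [0,0,0.4]
    - [0,0,0.4]
  yaw: [0,0,0,0,0]
  claw: [1,1,1,1,1]

```text
clock: 13.48
position: [0.519, -0.215, 0.1113]
tcp_rot: [0.0, 0.992, -0.125, -0.0]
contact_force: [-0.4, -2.2, -0.9]
gripper_width: 0.248
```

```bash
python3 st.py
```

```text
t 13.475 bar dock x,y mm -1.86 -0.13 z 80.67 F dock -2.26 -0.13 -0.91 T [-0.42  0.1  -0.03] yaw 75.62 w 0.248
```

>>> drive_tool:
  linear:
    - [0,0,0.1]
    - [0,0,0.2]
    - [0,0,0.3]
    - [0,0,0.4]
    - [0,0,0.4]
  yaw: [0,0,0,0,0]
  claw: [1,1,1,1,1]

```text
clock: 14.1
position: [0.5188, -0.2151, 0.1071]
tcp_rot: [0.0, 0.992, -0.125, -0.0]
contact_force: [0.1, -3.9, -2.8]
gripper_width: 0.247
```

```bash
python3 st.py
```

```text
t 14.1 bar dock x,y mm -1.93 0.03 z 76.48 F dock -3.75 -1.03 -2.77 T [-0.78  0.28  0.03] yaw 75.63 w 0.247
```

>>> drive_tool:
  linear:
    - [0,0,0.1]
    - [0,0,0.15]
    - [0,0,0.15]
  yaw: [0,0,0]
  claw: [1,1,1]

```text
clock: 14.48
position: [0.519, -0.2144, 0.106]
tcp_rot: [-0.0, 0.992, -0.125, -0.0]
contact_force: [-0.3, 0.5, -1.0]
gripper_width: 0.251
```

```bash
python3 st.py
```

```text
t 14.475 bar dock x,y mm -1.2 0.0 z 75.44 F dock 0.44 0.37 -0.97 T [ 0.09 -0.02 -0.03] yaw 75.61 w 0.251
```

The forces vanished at bar z ≈ 75.4 mm, so the gate has snapped past the bar. Now I'll feel gently for the bottom.

>>> drive_tool:
  linear:
    - [0,0,0.05]
    - [0,0,0.1]
    - [0,0,0.1]
  yaw: [0,0,0]
  claw: [1,1,1]

```text
clock: 14.85
position: [0.5191, -0.2149, 0.105]
tcp_rot: [-0.0, 0.992, -0.125, -0.0]
contact_force: [0.7, -0.8, -1.4]
gripper_width: 0.246
```

```bash
python3 st.py
```

```text
t 14.85 bar dock x,y mm -1.67 -0.2 z 74.43 F dock -0.61 -0.85 -1.4 T [ 0.03  0.02 -0.01] yaw 75.61 w 0.246
```

>>> drive_tool:
  linear:
    - [0,0,0.05]
    - [0,0,0.1]
    - [0,0,0.1]
  yaw: [0,0,0]
  claw: [1,1,1]

```text
clock: 15.22
position: [0.5191, -0.2149, 0.104]
tcp_rot: [-0.0, 0.992, -0.125, -0.0]
contact_force: [-0.4, -0.4, -1.5]
gripper_width: 0.244
```

```bash
python3 st.py
```

```text
t 15.225 bar dock x,y mm -1.73 -0.2 z 73.41 F dock -0.49 0.3 -1.46 T [ 0.05 -0.01 -0.  ] yaw 75.61 w 0.244
```

>>> drive_tool:
  linear:
    - [0,0,0.05]
    - [0,0,0.1]
    - [0,0,0.1]
  yaw: [0,0,0]
  claw: [1,1,1]

```text
clock: 15.6
position: [0.5192, -0.215, 0.1032]
tcp_rot: [0.0, 0.992, -0.125, 0.0]
contact_force: [-1.3, 0.7, -0.0]
gripper_width: 0.247
```

```bash
python3 st.py
```

```text
t 15.6 bar dock x,y mm -1.75 -0.31 z 72.61 F dock 0.37 1.44 -0.02 T [0.15 0.02 0.02] yaw 75.6 w 0.247
```

```bash
python3 - <<'E'
from h import *
a=cams.get_image("scene");cv2.imwrite("pics/8.png",cv2.resize(a[150:230,110:200,::-1],(720,640)[0:2],interpolation=cv2.INTER_CUBIC)[:600])
E
```

View pics/8.png

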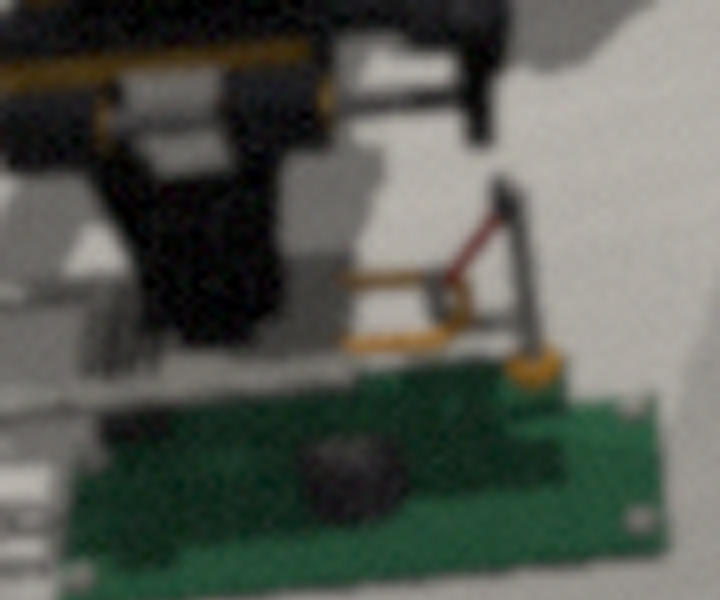

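The eye bar at (460,300) sits in the bowl, and the red gate runs from (500,215) to the nose at (445,280), which is shut. Releasing with a part opening to keep the fingers clear of the nose.

>>> drive_tool:
  linear:
    - [0,0,0]
    - [0,0,0]
    - [0,0,0]
    - [0,0,0]
    - [0,0,0]
  yaw: [0,0,0,0,0]
  claw: [0.73,0.7,0.65,0.6,0.55]
  force: 10

```text
clock: 16.27
position: [0.5191, -0.2149, 0.1031]
tcp_rot: [-0.0, 0.992, -0.125, 0.0]
contact_force: [-0.8, 0.4, -0.1]
gripper_width: 0.423
```

>>> drive_tool:
  linear:
    - [0,0,0]
    - [0,0,0]
    - [0,0,-1]
    - [0,0,-3]
    - [0,0,-6]
  yaw: [0,0,0,0,0]
  claw: [0.55,0.55,0.55,0.55,0.55]

```text
clock: 16.9
position: [0.5186, -0.2147, 0.1635]
tcp_rot: [-0.0, 0.992, -0.125, -0.001]
contact_force: [0.0, 0.3, 1.2]
gripper_width: 0.449
```

>>> drive_tool:
  linear:
    - [0,0,-4]
    - [0,0,-8]
    - [0,0,-11]
    - [0,0,-11]
  yaw: [0,0,0,0]
  claw: [0.55,0.55,0.55,0.55]

```text
clock: 17.4
position: [0.5205, -0.2158, 0.2764]
tcp_rot: [0.002, 0.992, -0.125, 0.003]
contact_force: [-0.3, -0.6, -0.0]
gripper_width: 0.447
```

```bash
python3 - <<'E'
from h import *
s=robot.state();print(s["clock"],s["position"],s["contact_force"],s["gripper_width"])
a=cams.get_image("scene");w=cams.get_image("wrist")
A=cv2.resize(a[150:250,110:210,::-1],(400,400),interpolation=cv2.INTER_CUBIC);W=cv2.resize(w[100:300,150:350,::-1],(400,400),interpolation=cv2.INTER_CUBIC)
cv2.imwrite("pics/9.png",np.hstack([A,W]))
for t in("basket","thermometer","lifter"):print(t,[np.round(r["rect"]) for r in nets.find_in("scene",t)[:1]])
E
```

```text
17.4 [ 0.52046239 -0.2157773   0.27637693] [-0.26395424 -0.56421131 -0.00113197] 0.4472997958968679
basket [array([311., 200., 378., 255.])]
thermometer [array([256., 240., 283., 264.])]
lifter [array([164., 258., 184., 289.])]
```

View pics/9.png

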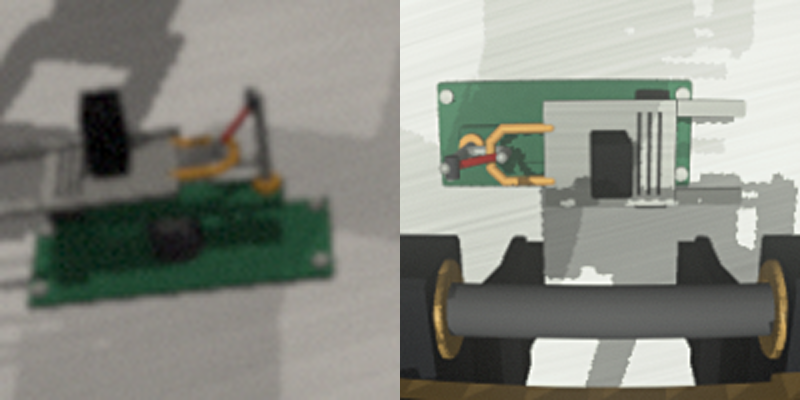

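The gauge lies captive. Its eye is around the nose at about (500,155) on the right, the gate closes onto the nose, the plate is on the rest and in line with the dock, and the bystanders haven't moved. Handing in.

```bash
python3 -c "
from plant import robot
print(robot.finish_job())"
```

```text
the job is handed in; nothing more can be done
None
```

The gauge is stowed in its dock and the job is handed in; the interface gives no verdict.

- **Grip and carry:** I gripped the gauge by its handle along its x axis and lifted it level. The wrist picture showed it centred in the hand to well under 1 mm.
- **Opening the gate:** I lowered the eye bar at about dock x = -2. It met the gate at a bar height of about 97 mm, and the force changed by about 4 N at most at any reading. The gate snapped shut at about 75.4 mm.
- **Bottoming:** The bar first touched the bowl at about 72.6 mm, so the head sits about 14 mm below nominal. The camera fit had put it at about 17 mm low.
- **Letting go:** I opened the fingers only part way to clear the nose, then went straight up.

The last pictures show the eye captive with the gate shut on the nose, and the plate on the rest in line with the dock. The basket, thermometer and lifter were found within 3 pixels of where they started. At the last reading the wrist force was at noise level and the gripper was clear, with the clock at about 17.4 s. I could not read the gate angle or the gauge–dock contact force directly, so those rest on the force readings and pictures. None of the checks failed.

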